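Pack the sample courier case: cold brick below, tube carrier on top

ROBOT

A 6-joint arm with a two-finger parallel gripper is mounted at the origin on the work surface. World frame = base frame: x ahead of the robot, y to its left, z up, the work surface at z = 0. Lengths are in mm, angles in rad, forces in N, time in s.
With the tool pointing down it reaches from about 350 to 975 mm from the base axis. Payload 7.1 kg.
Tool frame: the origin (TCP) lies on the front face of the gripper's body, between the roots of the fingers; the fingertips stand 80 mm ahead of it and the grasp point (between the pads) lies 61 mm ahead of it (env.tips_ahead is the distance from the TCP to the fingertips, in mm); z points along the fingers, y is the line along which they close (so a half turn about z gives the same grasp; the last joint's range is limited). The gripper opens to 88 mm and grips with 3 to 60 N. Pads are 20 mm wide; open, the fingers measure 115 mm over their backs; the gripper's body (75 mm by 178 mm) begins 61 mm behind the grasp point.
Start: joints at [1.227, 0.423, 1.63, -0, 1.089, -0.019], TCP at [199.418, 592.316, 302.675] pointing down, gripper open.
Joint ranges: [-3, 3], [-0.9, 2.11], [0.09, 2.58], [-1.31, 4.45], [0.11, 2.69], [-2.54, 2.54]. Speed limits (rad/s): [2.39, 2.39, 3.01, 3.14, 3.14, 3.14].

INTERFACE

Orientations are given as a unit quaternion [x, y, z, w].
In Python, from station import env, set_gripper, viewer, workorder gives the robot as it stands. Calls block until the motion is done:
- env.reach(position, orientation): joint-space move of the TCP to a pose.
- env.move_l(position, rot=None, rate=150, f_stop=None): straight line of the TCP; rot=None keeps the orientation; rate is the mean speed in mm/s. With f_stop (N) it stops when the force on the tool has changed by that much, and returns True; else False.
- env.move_joints(angles): joint-space move.
- set_gripper(opening): finger opening in mm; the grip force is fixed at half the most; returns when the fingers have stopped.
- env.hold(seconds).
- env.ik(position, orientation): joint angles nearest the present ones, or None.
- env.read_state(): the state.
- viewer.camera(name): name is "side" or "top" or "wrist"; returns the picture (420x560x3 uint8, blue, green, red); there is no depth.
- viewer.camera_params(name): a dict with "fx", "fy", "cx", "cy" (pixels), "pose" (4x4, takes a point from camera to world coordinates); the wrist camera has in their place "tool_from_camera" (4x4, takes a point from camera to tool coordinates, whose origin is the TCP and whose axes are the flange's). Camera axes: x right, y up, looking along -z (the intrinsics and any distortion apply to the point x, -y, -z); pixel columns grow to the right and rows downward; lengths in mm; the calibration is good to about 2 mm. The wrist camera is an equidistant fisheye: a pixel r from the principal point sees the ray r / f radians off the axis. A picture is of the moment at which its call begins: read the wrist's pose just before it. camera_params takes no time and is no camera call.
A pose or a line that the arm cannot do raises env.IKError and nothing moves.
- workorder.sign_off(): hands the job in; it is judged then, once.
The state is a dict: "time_s": time; "qpos": joint angles; "dq": joint speeds; "tau": joint torques, N m; "tool_pos": TCP position; "orientation": TCP orientation; "force": force on the tool from outside, world axes, zero at the start; "wrist_torque": the same for the moment, N m; "width": finger opening in mm; "grip_force": force on a finger pad.
Only numpy, scipy, OpenCV 4.12 (cv2) and the standard library are available. Lean on these libraries where they do the work, as an engineer would, in place of code of your own. Each camera call takes 0.05 s, during which the arm holds its last target. There are 200 camera calls.

TASK

Pack the open lime-green courier case: first lay the blue cold brick flat on the white pad at the bottom of the well, lengthwise like the pad, then set the carrier of orange-capped tubes over it, level on the two black foam shoulders and inside the rim, its handle running from shoulder to shoulder. Keep the orange carrier upright, set both down without dropping them, and leave the violet-capped carrier where it stands.

Things in the scene. Friction and masses are not known exactly. Their poses are not given: they have to be found in the camera images.
- well (a point): Middle of the well floor in the open lime-green courier case (fixed), 6 mm above the bench. x: across the case to its lid, folded open flat on the far side (24 mm high); y: its long direction. The well is 106 mm in y, 140 mm in x, with a thin white pad (94 mm in y, 54 mm in x) in its middle and a black foam shoulder at each y end. Case 152 x 188 mm outside, walls 6 mm, rim 62 mm above the bench.
- shoulders (a point): Point over the middle of the well, level with the tops of the two black foam shoulders: 50 mm above the bench, 44 mm above the well floor; axes as the well. Each shoulder reaches from 53 to 88 mm out from the middle in y, 140 mm in x. The rim rises 12 mm above them and encloses a recess of 140 mm in x, 176 mm in y.
- blue_brick_center (a point): Centre of the blue cold brick, a loose rigid plastic block with rounded edges lying flat: 50 mm in its x, 90 mm in its y, 36 mm in its z (vertical), so 18 mm above what it lies on; about 0.16 kg. Can be gripped across its 50 mm width (x) by its upper half. A grey brick of the same size is not wanted.
- orange_carrier_grip (a point): Centre of the handle bar of the white carrier with eight orange-capped tubes (one rigid piece, about 0.3 kg), 90 mm above its underside. Bar: black, 12 mm thick in x, 100 mm long in y, 24 mm high. Base: 110 mm in x, 150 mm in y, 26 mm high. Tubes in two rows at x = -36 and +36 mm, cap tops 58 mm above the underside. z up.
- violet_carrier_grip (a point): The same point of a second carrier, like the first but with violet caps. A bystander.
There are look-alikes about, which are no part of the job. What is shaped like the part that bears orange_carrier_grip but pink is not meant. Of the things that look like the part that bears blue_brick_center, the middle-sized one is meant.

How it is judged (in metres and radians):
On the way, in this order (a step that is already met when the one before it is completed fails the run):
1. the blue brick lies released on the pad in the well (horizontal distance between blue_brick_center and well below 0.022 m and z of blue_brick_center in the frame of well between 0.012 and 0.024 m and angle between the y axis of blue_brick_center and the y axis of well, either way round below 0.26 rad and angle between blue_brick_center's own z axis and vertical below 0.12 rad and linear speed of blue_brick below 0.03 m/s and angular speed of blue_brick below 0.2 rad/s and contact force between blue_brick and the fingers below 0.1 N), for 0.2 s.
2. the orange-capped carrier stands released on the shoulders above it (horizontal distance between orange_carrier_grip and shoulders below 0.023 m and z of orange_carrier_grip in the frame of shoulders between 0.084 and 0.096 m and angle between the y axis of orange_carrier_grip and the y axis of shoulders, either way round below 0.26 rad and angle between orange_carrier_grip's own z axis and vertical below 0.09 rad and linear speed of orange_carrier below 0.03 m/s and angular speed of orange_carrier below 0.2 rad/s and contact force between orange_carrier and the fingers below 0.1 N), for 0.2 s.
At the end, for the whole second after the job is handed in: The blue brick lies flat on the well floor, within 22 mm of its middle and 15 degrees of its length; the orange-capped carrier stands level (5 degrees) on both shoulders, handle within 23 mm of the middle and 15 degrees of the case's long direction; both released, at rest (all of step 1 and all of step 2); the robot touches nothing.
It fails at once if the orange-capped carrier is tipped more than 35 degrees (angle between orange_carrier_grip's own z axis and vertical above 0.61 rad).
It fails at once if the brick or the orange-capped carrier is dropped (falls freely at more than 0.8 m/s) ((linear speed of blue_brick above 0.8 m/s and contact force between blue_brick and the fingers below 0.1 N) or (linear speed of orange_carrier above 0.8 m/s and contact force between orange_carrier and the fingers below 0.1 N)).
It fails at once if the violet-capped carrier is moved more than 30 mm (distance of violet_carrier_grip from where it was at the start of the episode above 0.03 m).
It also fails if it takes over 64 s, if anything falls off the work surface, if the arm or the gripper's body presses on something with over 40 N, if the wrist force passes 120 N, or if a joint passes its speed limit or range.

## Working session

There is one attempt and no reset: what is moved stays moved. The work goes in short steps, each a Python script; the robot and the scene stay as the last script left them, time stands still between calls to the robot, and variables do not carry over. Pictures are saved under pics/ and viewed, at most 10 in all, crops included, and the job is handed in when it is done.

```bash
mkdir -p pics; ls
python3 - <<'E'
from station import env,set_gripper,viewer,workorder
import cv2
for n in("top","side"):
    cv2.imwrite(f"pics/{n}0.png",viewer.camera(n)); print(n,viewer.camera_params(n))
print(viewer.camera_params("wrist")); print(env.read_state())
E
```

```text
pics
top {'fx': 497.270606381548, 'fy': 497.270606381548, 'cx': 282.0663317703238, 'cy': 211.6964791905585, 'pose': array([[ 2.59552715e-02,  9.90460996e-01, -1.35326788e-01,
         3.08514741e+02],
       [-9.99631153e-01,  2.46331748e-02, -1.14352752e-02,
         2.48917815e+01],
       [-7.99266564e-03,  1.35573679e-01,  9.90735028e-01,
         1.31630414e+03],
       [ 0.00000000e+00,  0.00000000e+00,  0.00000000e+00,
         1.00000000e+00]])}
side {'fx': 399.70847192344684, 'fy': 399.70847192344684, 'cx': 282.8618359537906, 'cy': 205.33927853199617, 'pose': array([[ 9.87262470e-01,  9.18419518e-02, -1.29914861e-01,
         3.65219969e+02],
       [-1.59066812e-01,  5.86469231e-01, -7.94198710e-01,
        -6.55402541e+02],
       [ 3.25030879e-03,  8.04747723e-01,  5.93608068e-01,
         5.97452610e+02],
       [ 0.00000000e+00,  0.00000000e+00,  0.00000000e+00,
         1.00000000e+00]])}
{'fx': 325.19226210127806, 'fy': 325.19226210127806, 'cx': 278.1592134881462, 'cy': 210.8462622319895, 'tool_from_camera': array([[ 1.07557375e-03,  9.67028968e-01,  2.54664127e-01,
 
[... 271 characters left out ...]
00e+00]])}
{'time_s': 0.1, 'qpos': array([ 1.22701816e+00,  4.23780547e-01,  1.63055254e+00, -2.29952275e-05,
        1.08863449e+00, -1.89803525e-02]), 'dq': array([-0.00155505, -0.00159518, -0.00312115,  0.00018864,  0.00069856,
        0.00022812]), 'tau': array([ 1.04774041e-03, -5.45609951e+01, -2.74324393e+01,  6.45945640e-02,
        1.88739836e-02, -3.47449122e-05]), 'tool_pos': array([199.29126631, 591.98240416, 301.99327826]), 'orientation': array([ 1.61680707e-01,  9.86842883e-01, -6.78021042e-04, -1.13992559e-04]), 'force': array([-0.07059706,  0.94006352, -0.44299537]), 'wrist_torque': array([-0.01359152, -0.03310615, -0.01583863]), 'grip_force': 0.0, 'width': 88.31207920736794}
```

View pics/top0.png

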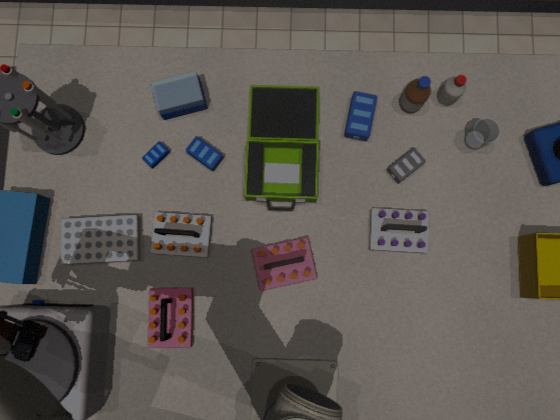

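View pics/side0.png

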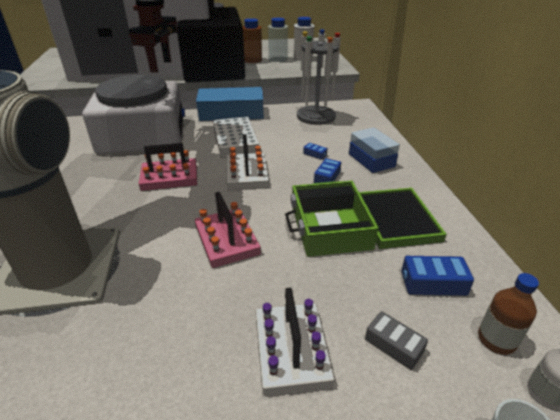

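Run:
```python
import cv2
i=cv2.imread("pics/top0.png")[75:260,130:330]
cv2.imwrite("pics/top0c.png",cv2.resize(cv2.convertScaleAbs(i,alpha=1.5),None,fx=3.2,fy=3.2,interpolation=cv2.INTER_CUBIC)[:600])
```

```text
(no output)
```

View pics/top0c.png

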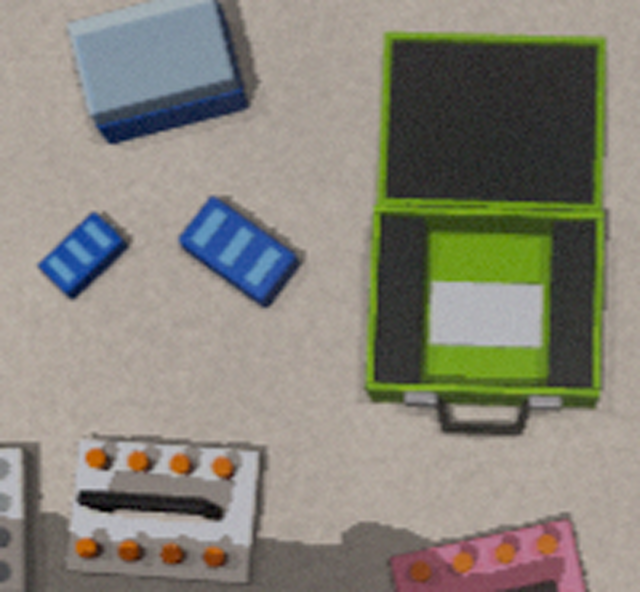

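```bash
cat > h.py <<'E'
from station import env,set_gripper,viewer,workorder
import numpy as np, cv2
from scipy.spatial.transform import Rotation as R
def top(uv,z):
    p=viewer.camera_params("top"); T=p["pose"]
    d=T[:3,:3]@np.array([(uv[0]-p["cx"])/p["fx"],-(uv[1]-p["cy"])/p["fy"],-1]); o=T[:3,3]
    return (o+d*(z-o[2])/d[2])[:2]
def wrist(uv,z,s):
    p=viewer.camera_params("wrist"); a=np.array([uv[0]-p["cx"],uv[1]-p["cy"]]); r=np.hypot(*a); t=r/p["fx"]
    d=np.array([a[0]/r*np.sin(t),-a[1]/r*np.sin(t),-np.cos(t)])
    Rt=R.from_quat(s["orientation"]); C=p["tool_from_camera"]
    o=np.array(s["tool_pos"])+Rt.apply(C[:3,3]); d=Rt.apply(C[:3,:3]@d)
    return (o+d*(z-o[2])/d[2])[:2]
def down(a):  # tool down, closing (tool y) axis along world angle a; choose the half turn with easier wrist
    x=np.array([np.cos(a),np.sin(a),0.]); z=np.array([0,0,-1.]); return R.from_matrix(np.c_[np.cross(x,z),x,z]).as_quat()
def best(pos,a):
    c=[(abs(j[5]),k) for k in (a,a+np.pi) if (j:=env.ik(pos,down(k))) is not None]
    print("wrist j6",c); return down(min(c)[1])
def shot(name,crop=None,k=1):
    s=env.read_state(); i=viewer.camera("wrist"); cv2.imwrite("pics/"+name,i); return s
E
python3 - <<'E'
from h import *
c=lambda L,z:np.array([top((u/3.2+130,v/3.2+75),z) for u,v in L])
b=c([(212,198),(300,258),(268,305),(180,242)],34); print("brick",b.mean(0),np.linalg.norm(np.diff(b,axis=0),axis=1),b)
e=b[1]+b[2]-b[0]-b[3]; print("brick y ang",np.arctan2(e[1],e[0]))
p=c([(430,282),(543,284),(541,347),(429,345)],7); print("pad",p.mean(0),np.linalg.norm(np.diff(p,axis=0),axis=1)); e=p[0]+p[3]-p[1]-p[2]; print("well y ang",np.arctan2(e[1],e[0]))
r=c([(376,212),(604,218),(600,393),(368,388)],62); print("rim",r.mean(0)); e=r[0]+r[3]-r[1]-r[2]; print(np.arctan2(e[1],e[0]))
k=c([(97,458),(139,461),(181,464),(223,466),(88,548),(130,550),(173,553),(215,556)],57); print("car",k.mean(0)); e=k[0]+k[4]-k[3]-k[7]; print(np.arctan2(e[1],e[0]))
E
```

```text
brick [634.60439537 247.89055533] [90.10457316 47.26483532 91.26566783] [[678.89962943 273.2288805 ]
 [629.53574642 197.84956531]
 [589.24734203 222.56411829]
 [640.7348636  297.91965722]]
brick y ang -2.160457429040411
pad [591.52148997  43.44873506] [95.1319012  53.95066196 93.77629803]
well y ang 1.5768923253488702
rim [589.78175281  41.96991612]
1.570511083155008
car [418.28885323 301.07280273]
1.5328689285676917
```

Run:
```python
from h import *
q=best([635,248,230],-0.59)
env.reach([635,248,230],q); env.hold(.3)
s=shot("w1.png"); print(s["tool_pos"],s["time_s"],s["qpos"])
```

```text
wrist j6 [(np.float64(0.9448774181127959), -0.59), (np.float64(2.1967152354769968), 2.5515926535897933)]
[634.78926272 248.5260013  230.10638544] 2.4167 [3.55703032e-01 5.84976197e-01 1.54281012e+00 1.90635872e-05
 1.01367104e+00 9.44844436e-01]
```

View pics/w1.png

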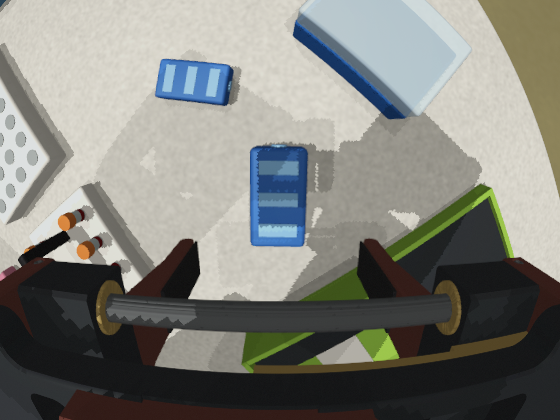

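Run:
```python
from h import *
s=env.read_state()
b=np.array([wrist(u,34,s) for u in [(252,147),(306,147),(304,246),(250,246)]])
print(b.mean(0),np.linalg.norm(np.diff(b,axis=0),axis=1)); e=b[0]+b[1]-b[2]-b[3]; print(np.arctan2(e[1],e[0])-np.pi/2)
```

```text
[638.71523841 254.82315337] [46.12954337 89.76506635 49.53876996]
-0.6081688129719516
```

Run:
```python
from h import *
q=down(-0.60)
env.move_l([637,251.5,180],q); env.move_l([637,251.5,89],rate=70,f_stop=15)
print(set_gripper(30)); s=env.read_state(); print(s["width"],s["grip_force"],s["tool_pos"])
env.move_l([637,251.5,230],rate=100); print(env.read_state()["force"],env.read_state()["width"])
q=best([591,43,230],0.003)
env.reach([591,43,230],q); env.hold(.3)
s=shot("w2.png"); print(s["tool_pos"],s["time_s"],s["width"])
```

```text
False
49.70231694076658 29.999938309192657 [636.98616478 251.52267875  89.04311527]
[ 0.99233018 -0.11539566 -1.54385086] 50.00830187712343
wrist j6 [(np.float64(0.04954642734213577), 0.003)]
[591.23242338  43.92875403 229.90687194] 7.8083 49.6883425175664
```

View pics/w2.png

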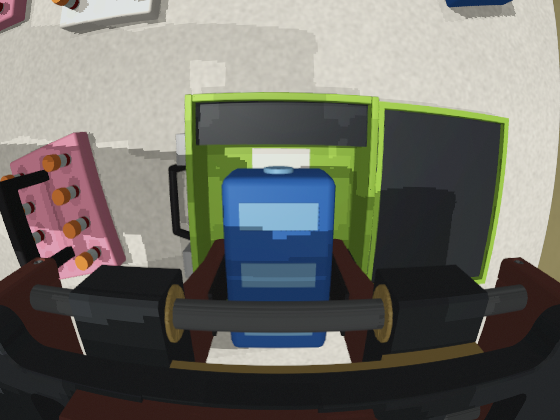

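Run:
```python
from h import *
s=env.read_state()
for n,u,z in [("rimL",(187,96),62),("rimR",(379,98),62),("padL",(253,149),7),("padR",(309,149),7),("brL",(224,180),175),("brR",(332,180),175)]: print(n,wrist(u,z,s))
```

```text
rimL [519.65751046 139.24838422]
rimR [669.28011404 138.93688839]
padL [567.12464795  92.62425824]
padR [619.62047746  92.9457072 ]
brL [567.39291816  90.8005172 ]
brR [613.93382306  91.03297147]
```

Run:
```python
from h import *
env.move_l([592.5,42.5,130],rate=120); env.hold(.2)
print(env.move_l([592.5,42.5,93],rate=30,f_stop=5)); s=env.read_state(); print(s["tool_pos"],s["force"])
set_gripper(75); env.hold(.2); env.move_l([592.5,42.5,230],rate=120)
p=[413,301,300]; q=best(p,-0.038)
env.reach(p,q); env.hold(.2); s=shot("w3.png"); print(s["tool_pos"],s["time_s"],s["qpos"])
cv2.imwrite("pics/t3.png",cv2.resize(viewer.camera("top")[75:260,130:330],None,fx=3,fy=3,interpolation=cv2.INTER_CUBIC))
```

```text
True
[592.34622174  42.48192442  94.95370286] [-0.70286629  0.28655798  3.96708314]
wrist j6 [(np.float64(0.6445157440752753), -0.038), (np.float64(2.4970769095145178), 3.1035926535897933)]
[413.66411851 300.3043481  299.67043821] 13.6083 [ 6.04701382e-01  2.60421285e-01  1.88114997e+00 -1.18472006e-04
  1.00052803e+00  6.44309410e-01]
```

View pics/w3.png

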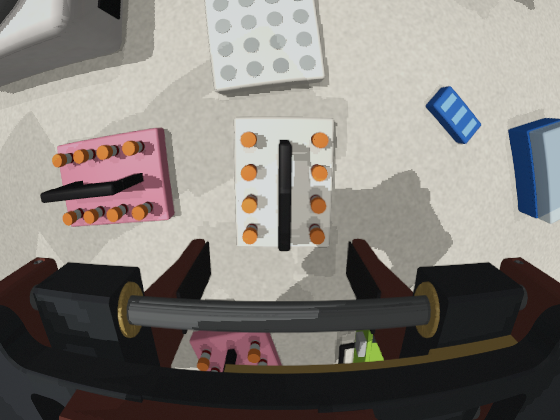

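View pics/t3.png

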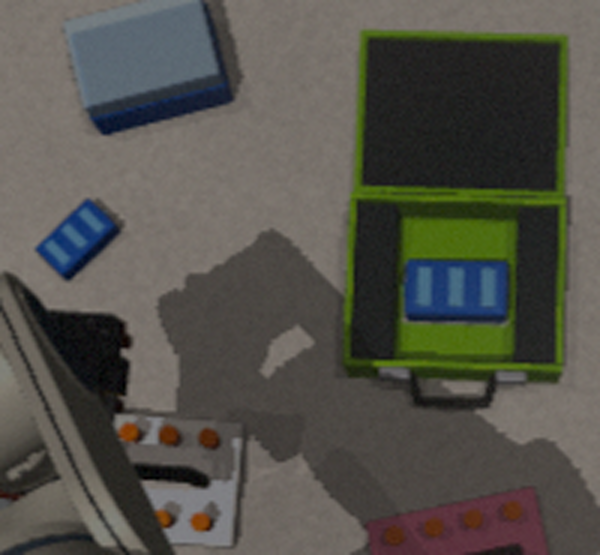

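Run:
```python
from h import *
s=env.read_state()
k=np.array([wrist(u,56,s) for u in [(249,139),(249,172),(249,204),(250,236),(320,140),(319,172),(318,205),(317,237)]])
e=k[0]+k[4]-k[3]-k[7]; print(k.mean(0),np.arctan2(e[1],e[0])-np.pi/2)
h=np.array([wrist(u,102,s) for u in [(285,142),(284.5,249)]]); print(h,h.mean(0)); e=h[0]-h[1]; print(np.arctan2(e[1],e[0])-np.pi/2)
```

```text
[419.36956364 306.93342762] -0.044468974298210284
[[421.22159605 356.75336554]
 [417.50730501 259.42016257]] [419.36445053 308.08676406]
-0.03814206816178278
```

Run:
```python
from h import *
q=down(-0.041)
env.move_l([419,304.5,220],q); env.move_l([419,304.5,152],rate=70,f_stop=15)
set_gripper(5); s=env.read_state(); print(s["width"],s["grip_force"],s["tool_pos"])
env.move_l([419,304.5,290],rate=80); print(env.read_state()["force"],env.read_state()["width"])
env.move_l([592.5,44,290],down(0.0),rate=110); env.hold(.3)
s=shot("w4.png"); print(s["tool_pos"],s["time_s"],s["width"],s["qpos"])
```

```text
11.47977209761398 29.99844789505005 [418.99978303 304.48464688 151.91134668]
[ 0.46297204  0.8948384  -3.35460155] 11.880561553481797
[592.48698252  44.04758248 290.00573725] 21.6667 11.56076731773513 [5.41690191e-02 3.92882620e-01 1.71041262e+00 2.13750618e-05
 1.03828526e+00 5.41004233e-02]
```

View pics/w4.png

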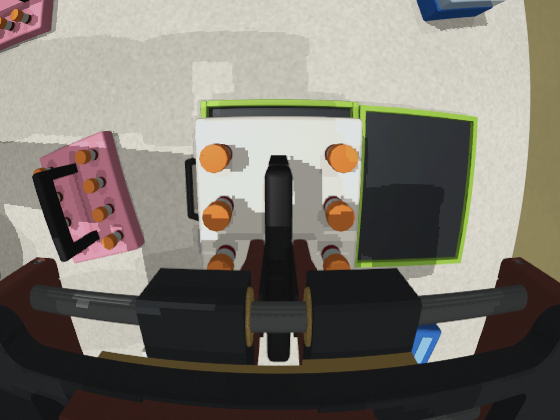

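Run:
```python
from h import *
s=env.read_state()
for n,u,z in [("rimL",(201,101),62),("rimR",(358,102),62),("baseL",(197,119),164),("baseR",(361,119),164),("cap1L",(213,157),195),("cap1R",(343,157),195),("cap2L",(217,216),195),("cap2R",(341,216),195)]: print(n,wrist(u,z,s))
```

```text
rimL [518.37854397 140.32993645]
rimR [668.6963738  139.66089709]
baseL [539.84606498 119.90412081]
baseR [645.74081374 120.07526613]
cap1L [556.25735898  97.56426224]
cap1R [628.07096391  97.64084376]
cap2L [557.22785209  63.74187635]
cap2R [628.34490056  63.82022023]
```

Run:
```python
from h import *
env.move_l([593,45,220],rate=90); env.hold(.2)
print(env.move_l([593,45,198],rate=25,f_stop=5)); s=env.read_state(); print(s["tool_pos"],s["force"])
set_gripper(40); env.hold(.3); env.move_l([593,45,300],rate=90)
env.reach([450,250,350],down(0.0)); env.hold(.2); print(env.read_state()["time_s"])
a=viewer.camera("top")[130:270,220:340]; b=viewer.camera("side")[150:290,250:390]
cv2.imwrite("pics/end.png",np.hstack([cv2.resize(x,(400,420),interpolation=cv2.INTER_CUBIC) for x in(a,b)]))
```

```text
True
[592.837647    44.98712703 201.77395294] [-0.3736581   0.55820692  3.61997681]
26.9167
```

View pics/end.png

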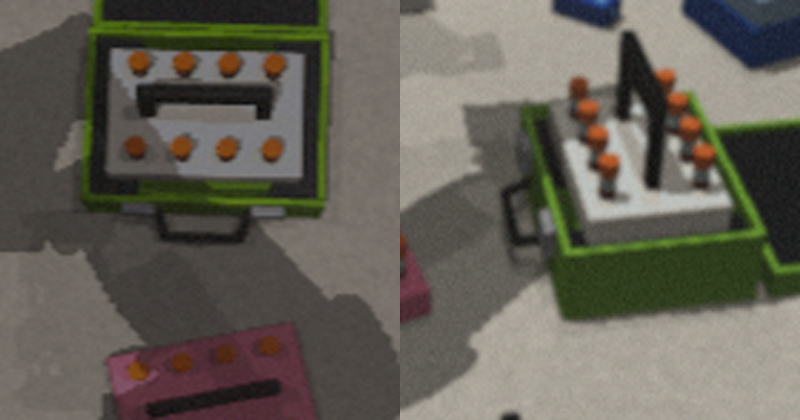

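The carrier stands level inside the rim on both shoulders, with its handle running from shoulder to shoulder. The gripper is clear, so I'm handing the job in.

```bash
python3 -c "
from station import workorder
print(workorder.sign_off())"
```

```text
the job is handed in; nothing more can be done
None
```

The job is handed in at about 27 s of robot time: the blue brick lies lengthwise on the pad, the orange-capped carrier stands level on both shoulders inside the rim, both were set down gently and released, and the arm never went near the violet-capped carrier; the judge's result was not shown.

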